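Finish the upper course of a firebrick wall on the soldering hearth

ROBOT

A 6-joint arm with a two-finger parallel gripper is mounted at the origin on the work surface. World frame = base frame: x ahead of the robot, y to its left, z up, the work surface at z = 0. Lengths are in m, angles in rad, forces in N, time in s.
With the tool pointing down it reaches from about 0.35 to 0.775 m from the base axis. Payload 7.3 kg.
Tool frame: the origin (TCP) lies at the very end of the fingers, on their centre line; the grasp point (between the pads) lies robot.pinch_z behind it (robot.pinch_z is the distance from the TCP to the grasp point, in m); y points along the fingers, z is the direction in which the jaws open and shut, and the axes are right-handed (so a half turn about y gives the same grasp; the last joint's range is limited). The gripper opens to 92 mm and grips with 3 to 60 N. Pads are 19 mm wide; open, the fingers measure 130 mm over their backs; the gripper's body (75 mm by 190 mm) begins 47 mm behind the grasp point.
Start: joints at [-1.452, 0.342, 1.524, -0, 1.275, -0.146], TCP at [0.137, -0.507, 0.227] pointing down, gripper open.
Joint ranges: [-2.53, 2.53], [-0.77, 2.02], [0.04, 2.7], [-1, 4.14], [0.28, 2.66], [-3.11, 3.11]. Speed limits (rad/s): [2.57, 2.57, 3.14, 3.14, 3.14, 3.14].

INTERFACE

Orientations are given as [roll, pitch, yaw] about the fixed x, y, z axes, in that order (R = Rz(yaw) Ry(pitch) Rx(roll)).
In Python, from cell import status, viewer, robot gives the robot as it stands. The module is installed in compiled form; this text tells all that it offers.
- The arm moves only by the shell command python3 -m pendant 'ROWS' [FORCE]. ROWS is JSON, a list that holds one entry, the list of rows, each a list of 7 numbers: the shift along the tool's x, y, z in cm, then the turn, a rotation vector about the tool's x, y, z in rad, then the finger opening in cm, from 0 to 9.18. A call has 1 to 20 rows; each row is the pose to reach, as a shift and turn from the pose commanded when the call began, along the tool's axes at that moment; what a row does not reach only later rows make up. A row lasts 1/10 s, in which the tool goes at most 50 mm and 8.59 degrees, less where a joint would pass 70% of its speed; a pose out of reach is approached as far as the arm can. A call with a gripper value outside its range is refused whole. The fingers move at their own pace and stop on an object; FORCE is the grip in N (left out, the last holds). Time passes only in rows, so rows that repeat a pose let the fingers close. It gives the time, the measured TCP pose, the force and the opening at its end, in the units of the state.
- status.observe(): the state, without advancing time (a new reading comes with each control period).
- viewer.read_camera(name): name is "scene" or "top" or "wrist"; returns a dict with "image" (384x512x3 uint8, red, green, blue), "range_z" (384x512 float32, m along the optical axis (not along the pixel's ray), 0 where there is no reading), "fx", "fy", "cx", "cy" (pixels), "distortion" ([k1, k2, p1, p2, k3] as OpenCV has them; the pictures are not rectified), "camera_from_world" (4x4, takes a point from world to camera coordinates). Camera axes: x right, y up, looking along -z (the intrinsics and any distortion apply to the point x, -y, -z); pixel columns grow to the right and rows downward; lengths in m; the calibration is good to about 2 mm. A picture is of the moment at which its call begins.
- robot.hand_in(): hands the job in, once; it reports no verdict.
The state is a dict: "time": time; "qpos": joint angles; "qvel": joint speeds; "joint_efforts": joint torques, N m; "tool_pos": TCP position; "tool_rot": TCP orientation; "contact_force": force on the tool from outside, world axes, zero at the start; "torque": the same for the moment, N m; "opening": finger opening in m.
Only numpy, scipy, OpenCV 4.12 (cv2) and the standard library are available. Lean on these libraries where they do the work, as an engineer would, in place of code of your own. Each camera call takes 0.05 s, during which the arm holds its last target. There are 200 camera calls.

TASK

Finish the upper row of the small dry firebrick wall on the grey soldering hearth, in staggered courses: lay the loose full-length brick next to the half brick already up there, its middle over the joint between the two bricks below, and close the row with the loose half brick, its outer end flush with the end of the wall. Both bricks must lie flat, square with the wall and flush with its long faces. Set them down gently, never drop them; leave the bricks already laid where they are and do not disturb the black charcoal block, the steel block or the white dish.

Things in the scene. Friction and masses are not known exactly. Their poses are not given: they have to be found in the camera images.
- hearth: Fixed grey refractory board in a thin steel frame, 170 (its x) by 290 (its y) by 12 mm thick. Origin at the centre of its underside, on the table. The dry wall stands on it along its y, centred on its x = +30 mm; the joint between the two lower bricks is at its y = 0 and the wall runs from its y = -110.5 to +110.5 mm. Top of the board z = 12 mm, top of the lower row z = 48 mm. The half brick already laid is at the -y end of the upper row; the +y end is open.
- base_a: Laid lower brick at the hearth's -y end, cream firebrick, loose: 50 (x) by 110 (y) by 36 mm high. Origin at the centre of its underside, its length along its y. It lies at hearth x +30, y -55.5 mm, axes as the hearth's.
- base_b: Laid lower brick at the hearth's +y end, the same size but a little darker, loose, at hearth x +30, y +55.5 mm.
- half_set: Half brick already laid on the upper row, a little darker cream, loose: 50 (x) by 50 (y) by 36 mm high, at hearth x +30, y -85.5 mm on top of base_a, its outer end flush with the end of the wall. Origin at the centre of its underside. The full brick, centred over the joint, leaves an open joint of 5.5 mm to it.
- full_brick: The loose full-length cream firebrick lying on the table, 50 (x) by 110 (y) by 36 mm high, about 130 g. Origin at the centre of its underside, its length along its y. Either long face may face the front.
- half_brick: The loose cream half brick lying on the table, 50 (x) by 50 (y) by 36 mm high, about 60 g. Origin at the centre of its underside. Any quarter turn about the vertical will do in the wall. Flush with the wall's end it leaves an open joint of 5.5 mm to the centred full brick.
- charcoal: Bystander: black charcoal soldering block, 45 by 90 by 30 mm, on the table among the loose bricks, origin at the centre of its underside.
- bench_block: Bystander: square steel bench block, 60 by 60 by 20 mm, on the table among the loose bricks, origin at the centre of its underside.
- crucible: Bystander: small white ceramic dish, 44 mm across and 24 mm high, standing on the hearth in front of the wall (about hearth x -55 mm), origin at the centre of its underside.
There are look-alikes about, which are no part of the job. Leave any blue or yellow look-alike of the full_brick alone.

How it is judged:
At the end, for the whole second after the job is handed in: Upper row: full brick's middle within 7 mm of the joint below, half brick within 7 mm of flush with the wall's end; both at rest, flat (height 3 mm), within 6 mm of flush with the long faces and 0.09 rad of square (half brick in any quarter turn); bricks laid before within 8 mm of their start (x of full_brick in the frame of hearth between 0.024 and 0.036 m and y of full_brick in the frame of hearth between -0.007 and 0.007 m and z of full_brick in the frame of hearth between 0.045 and 0.051 m and angle between each of full_brick, half_brick's own z axis and vertical below 0.05 rad and linear speed of each of full_brick, half_brick below 0.01 m/s and angular speed of each of full_brick, half_brick below 0.1 rad/s and angle between the y axis of full_brick and the y axis of hearth, either way round below 0.09 rad and x of half_brick in the frame of hearth between 0.024 and 0.036 m and y of half_brick in the frame of hearth between 0.0785 and 0.0925 m and z of half_brick in the frame of hearth between 0.045 and 0.051 m and (angle between the y axis of half_brick and the y axis of hearth, either way round below 0.09 rad or angle between the x axis of half_brick and the y axis of hearth, either way round below 0.09 rad) and distance of each of base_a, base_b, half_set from where it was at the start of the episode below 0.008 m); the robot touches nothing.
It fails at once if a brick is dropped (falls free at more than 0.6 m/s, about 18 mm of fall) ((linear speed of full_brick above 0.6 m/s and contact force between the fingers and full_brick below 0.05 N) or (linear speed of half_brick above 0.6 m/s and contact force between the fingers and half_brick below 0.05 N)).
It fails at once if the charcoal block, steel block or dish is moved by more than 25 mm (distance of any of charcoal, bench_block, crucible from where it was at the start of the episode above 0.025 m).
It fails at once if a brick already laid is moved by more than 30 mm (distance of any of base_a, base_b, half_set from where it was at the start of the episode above 0.03 m).
It also fails if it takes over 64 s, if anything falls off the work surface, if the arm or the gripper's body presses on something with over 40 N, if the wrist force passes 120 N, or if a joint passes its speed limit or range.

## Working session

There is one attempt and no reset: what is moved stays moved. The work goes in short steps, Python scripts to look and compute and a shell command to move; the robot and the scene stay as the last step left them, time stands still between calls to the robot, and variables do not carry over. Pictures are saved under pics/ and viewed, about 8 in all and at most 12, crops included, and the job is handed in when it is done.

```bash
mkdir -p pics; cat > h.py <<'E'
import numpy as np, cv2
from cell import status, viewer, robot
def grab(name):
    d=viewer.read_camera(name); return d
def pts(d,uv):
    """pixels + range -> world"""
    K=np.array([[d['fx'],0,d['cx']],[0,d['fy'],d['cy']],[0,0,1.]])
    uv=np.asarray(uv,float).reshape(-1,2)
    n=cv2.undistortPoints(uv.reshape(-1,1,2),K,np.array(d['distortion'],float)).reshape(-1,2)
    z=np.array([d['range_z'][int(round(v)),int(round(u))] for u,v in uv],float)
    pc=np.c_[n[:,0]*z,-n[:,1]*z,-z,np.ones(len(z))]
    return (pc@np.linalg.inv(d['camera_from_world']).T)[:,:3]
def cloud(d):
    H,W=d['range_z'].shape
    u,v=np.meshgrid(np.arange(W),np.arange(H))
    return pts(d,np.c_[u.ravel(),v.ravel()]).reshape(H,W,3)
def save(d,f): cv2.imwrite('pics/'+f,cv2.cvtColor(d['image'],cv2.COLOR_RGB2BGR))
E
python3 - <<'E'
from h import *
import pickle
a=grab('top');b=grab('scene')
pickle.dump((a,b),open('ab.pkl','wb'))
save(a,'top.png');save(b,'scene.png')
print(status.observe(),robot.pinch_z)
for d in(a,b):
    print(d['distortion'],d['fx'],np.linalg.inv(d['camera_from_world'])[:3,3])
E
```

```text
{'time': 0.1, 'qpos': array([-1.45200507e+00,  3.42647379e-01,  1.52493029e+00, -8.99618375e-06,
        1.27538804e+00, -1.45989896e-01]), 'qvel': array([-0.00056888, -0.00152123, -0.0012347 ,  0.00075932, -0.00041971,
       -0.00060422]), 'joint_efforts': array([ 4.04111879e-04, -4.32005095e+01, -2.44693315e+01,  7.19221216e-02,
        5.26156963e-02, -4.45840988e-05]), 'tool_pos': array([ 0.13737178, -0.50633161,  0.22611433]), 'tool_rot': array([-1.57215602e+00,  1.91228802e-04, -2.87680900e+00]), 'contact_force': array([0.42909383, 0.28766834, 0.66996072]), 'torque': array([ 0.01504942, -0.03291044, -0.01410879]), 'opening': 0.09195045259446491} 0.0188
[0.0213313 0.        0.        0.        0.       ] 393.5569663903238 [ 0.33235815 -0.08557151  1.06873293]
[-0.04739822  0.          0.          0.          0.        ] 439.392620219285 [1.15461047 0.03941562 0.9762466 ]
```

View pics/top.png

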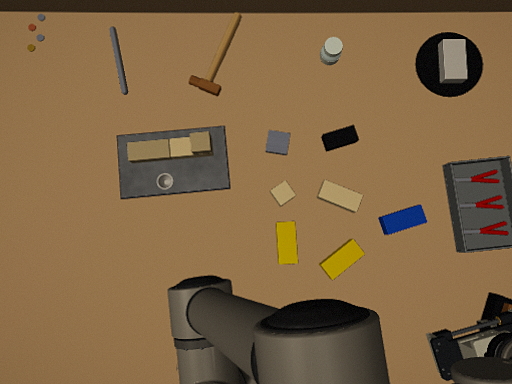

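View pics/scene.png

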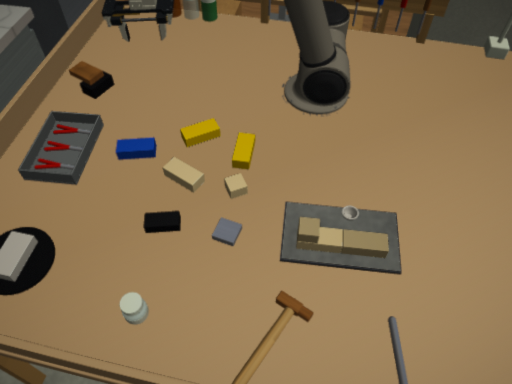

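Top view: the loose cream full brick is at (340,195) and the loose half brick at (283,193). Yellow (287,243) and (342,259) and blue (403,219) are look-alikes, and the pale block at (453,60) on the black disc is larger and lighter. The two cream ones fit the description. The wall is at (170,147) with half_set at (200,142), the dish at (165,181), the steel block at (278,142) and the charcoal at (340,138). Now I'll measure from both views and check an enlarged crop.

```bash
cat > m.py <<'E'
from h import *
def rect(P,m):
    p=P[m].astype(np.float32)
    (c,s,a)=cv2.minAreaRect(np.ascontiguousarray(p[:,:2]))
    a=np.radians(a)
    if s[0]>s[1]: L,W,ang=s[0],s[1],a
    else: L,W,ang=s[1],s[0],a+np.pi/2
    ang=(ang+np.pi/2)%np.pi-np.pi/2
    return np.round([c[0],c[1],np.median(p[:,2]),L,W,ang],4),len(p)
E
python3 - <<'E'
from m import *
import pickle
a,b=pickle.load(open('ab.pkl','rb'))
regs={'top':(a,{'full':(312,172,368,216),'half':(266,175,300,210),'charc':(315,120,365,156),'steel':(260,125,296,160),'wall':(120,125,225,170),'dish':(150,170,178,194)}),
'scene':(b,{'full':(158,152,210,194),'half':(220,170,252,200),'charc':(138,206,188,236),'steel':(208,214,248,248),'wall':(290,214,395,262),'dish':(338,203,362,222)})}
for n,(d,r) in regs.items():
    P=cloud(d)
    for k,(u0,v0,u1,v1) in r.items():
        Q=P[v0:v1,u0:u1]; z=Q[...,2]
        for lo,hi in ([(.04,.056),(.075,.095)] if k=='wall' else [(.02,.05)] if k=='dish' else [(.012,.05)]):
            m=(z>lo)&(z<hi)
            if k not in('wall','dish'): m&= z>np.percentile(z[m],90)-.004
            print(n,k,lo,rect(Q,m))
P=cloud(a)
Q=P[120:205,110:235];m=(Q[...,2]>.006)&(Q[...,2]<.018);print('hearth',rect(Q,m))
Q=P[100:270,255:435];
im=cv2.cvtColor(a['image'],cv2.COLOR_RGB2BGR)
cv2.imwrite('pics/crop.png',cv2.resize(im[120:280,110:380],None,fx=2.9,fy=2.9,interpolation=cv2.INTER_CUBIC))
E
```

```text
top full 0.012 (array([ 0.4464, -0.3175,  0.0361,  0.109 ,  0.0499,  1.1754]), 637)
top half 0.012 (array([ 0.4549, -0.1659,  0.0359,  0.0503,  0.0495,  0.6109]), 312)
top charc 0.012 (array([ 0.6063, -0.3242,  0.0302,  0.0894,  0.0449, -1.2769]), 437)
top steel 0.012 (array([ 0.5964, -0.1548,  0.0203,  0.0593,  0.0592,  1.4099]), 355)
top wall 0.04 (array([ 0.5748,  0.1338,  0.0472,  0.2237,  0.051 , -1.4826]), 1259)
top wall 0.075 (array([0.5821, 0.0475, 0.0834, 0.0509, 0.0498, 0.0884]), 387)
top dish 0.02 (array([ 0.4882,  0.1464,  0.0314,  0.0428,  0.042 , -0.8366]), 179)
scene full 0.012 (array([ 0.4439, -0.3138,  0.0368,  0.1137,  0.0507,  1.1672]), 500)
scene half 0.012 (array([ 0.4526, -0.1623,  0.0364,  0.0514,  0.0499,  0.593 ]), 254)
scene charc 0.012 (array([ 0.6049, -0.3219,  0.0308,  0.0909,  0.0474, -1.2822]), 455)
scene steel 0.012 (array([ 0.5949, -0.1509,  0.0208,  0.0606,  0.0603,  1.4044]), 391)
scene wall 0.04 (array([ 0.5733,  0.1359,  0.0478,  0.2201,  0.0543, -1.4895]), 1377)
scene wall 0.075 (array([0.5807, 0.0509, 0.084 , 0.0532, 0.0499, 0.1003]), 413)
scene dish 0.02 (array([ 0.4855,  0.149 ,  0.0315,  0.0424,  0.039 , -0.1605]), 160)
hearth (array([ 0.5413,  0.1308,  0.0113,  0.2984,  0.1843, -1.4798]), 4876)
```

View pics/crop.png

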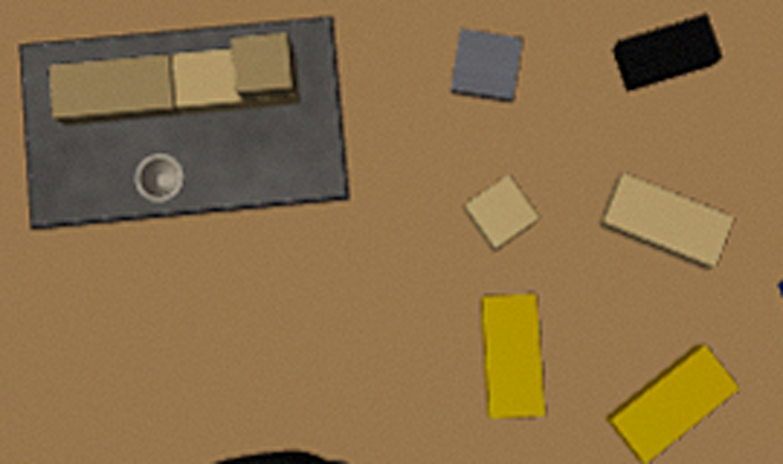

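Both views agree to within 4 mm, sizes and heights match, and the crop confirms the two cream bricks. Next I hover above the full brick.

```bash
cat > go.py <<'E'
import sys
from h import *
from scipy.spatial.transform import Rotation as Ro
def plan(x,y,z,zt):
    s=status.observe(); R=Ro.from_euler('xyz',s['tool_rot']).as_matrix()
    yaw=zt-np.pi/2; Rt=Ro.from_euler('xyz',[-np.pi/2,0,yaw]).as_matrix()
    d=R.T@(np.array([x,y,z])-s['tool_pos'])*100
    print('t',round(s['time'],2),'pos',s['tool_pos'].round(4),'shift cm',d.round(2),'turn',Ro.from_matrix(R.T@Rt).as_rotvec().round(3),'open',round(s['opening'],4),'F',s['contact_force'].round(1))
if __name__=='__main__': plan(*map(float,sys.argv[1:5]))
E
python3 go.py .4455 -.316 .18 -.397
```

```text
t 0.1 pos [ 0.1374 -0.5063  0.2261] shift cm [-34.72   4.63 -10.3 ] turn [ 0.001 -0.909 -0.001] open 0.092 F [0.4 0.3 0.7]
```

```bash
R='x'; python3 -m pendant '[[[-34.72,4.6,-10.3,0,-0.909,0,9],[-34.72,4.6,-10.3,0,-0.909,0,9],[-34.72,4.6,-10.3,0,-0.909,0,9],[-34.72,4.6,-10.3,0,-0.909,0,9],[-34.72,4.6,-10.3,0,-0.909,0,9],[-34.72,4.6,-10.3,0,-0.909,0,9],[-34.72,4.6,-10.3,0,-0.909,0,9],[-34.72,4.6,-10.3,0,-0.909,0,9],[-34.72,4.6,-10.3,0,-0.909,0,9],[-34.72,4.6,-10.3,0,-0.909,0,9],[-34.72,4.6,-10.3,0,-0.909,0,9],[-34.72,4.6,-10.3,0,-0.909,0,9]]]' 30
python3 - <<'E'
from m import *
d=grab('wrist');save(d,'w1.png')
P=cloud(d);z=P[...,2]
im=d['image'].astype(int)
m=(abs(z-.036)<.006)
n,l,st,ce=cv2.connectedComponentsWithStats(m.astype(np.uint8))
for i in range(1,n):
    if st[i,4]>300: print(st[i],rect(P,l==i),im[l==i].mean(0).round())
print(np.linalg.inv(d['camera_from_world'])[:3,3])
E
python3 go.py .4455 -.316 .006 -.397
```

```text
time: 1.3
tool_pos: [0.4446, -0.3175, 0.181]
tool_rot: [-1.571, -0.0, -1.97]
contact_force: [0.3, 0.4, 0.2]
opening: 0.0902
[ 163    0   76   60 2938] (array([ 0.4511, -0.1644,  0.0371,  0.0508,  0.0506,  0.6017]), 2938) [214. 197. 153.]
[  15   35  127  103 6637] (array([ 0.3206, -0.1724,  0.0373,  0.1108,  0.0507,  0.0513]), 6637) [216. 185.   2.]
[ 369   68   88  101 3796] (array([ 0.6025, -0.3229,  0.031 ,  0.0898,  0.0452, -1.2763]), 3796) [29. 27. 28.]
[ 231  121   53  110 5601] (array([ 0.4421, -0.3164,  0.0371,  0.1095,  0.0501,  1.1759]), 5601) [221. 199. 153.]
[  62  194   72   47 1187] (array([ 0.2724, -0.2931,  0.0371,  0.0671,  0.0296, -0.9632]), 1187) [206. 178.   5.]
[ 0.46819574 -0.25670426  0.34008193]
t 1.35 pos [ 0.4447 -0.3174  0.181 ] shift cm [-0.17 17.5   0.02] turn [-0.    -0.002  0.   ] open 0.0902 F [ 0.2 -0.4 -0.8]
```

View pics/w1.png

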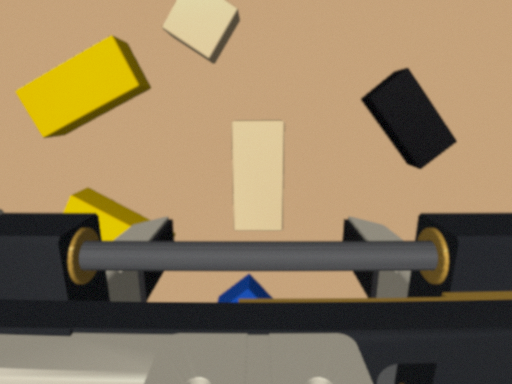

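Wrist view: the full brick is at (258,175), centred between the fingers and square to them. Its measured position is (0.442,-0.316), top at 37 mm. Descending and gripping.

```bash
python3 -m pendant '[[[-0.1,4,-0.1,0,0,0,9],[-0.1,8,-0.1,0,0,0,9],[-0.1,12,-0.1,0,0,0,9],[-0.1,15,-0.1,0,0,0,9],[-0.1,17,-0.1,0,0,0,9],[-0.1,17.4,-0.1,0,0,0,9],[-0.1,17.4,-0.1,0,0,0,9],[-0.1,17.4,-0.1,0,0,0,4],[-0.1,17.4,-0.1,0,0,0,4],[-0.1,17.4,-0.1,0,0,0,4],[-0.1,17.4,-0.1,0,0,0,4],[-0.1,17.4,-0.1,0,0,0,4],[-0.1,17.4,-0.1,0,0,0,4],[-0.1,17.4,-0.1,0,0,0,4]]]' 30; python3 go.py .4455 -.316 .006 -.397
```

```text
time: 2.75
tool_pos: [0.4451, -0.3152, 0.0069]
tool_rot: [-1.571, -0.0, -1.968]
contact_force: [-0.6, 0.2, 2.1]
opening: 0.05
t 2.75 pos [ 0.4451 -0.3152  0.0069] shift cm [0.06 0.09 0.07] turn [-0.  0.  0.] open 0.05 F [-0.6  0.2  2.1]
```

```bash
python3 -m pendant '[[[0,-3,0,0,0,0,4],[0,-7,0,0,0,0,4],[0,-11,0,0,0,0,4],[0,-15,0,0,0,0,4],[0,-15,0,0,0,0,4],[0,-15,0,0,0,0,4]]]' 30; python3 - <<'E'
from m import *
from scipy.spatial.transform import Rotation as Ro
d=grab('wrist')
P=cloud(d);s=status.observe()
T=(P-s['tool_pos'])@Ro.from_euler('xyz',s['tool_rot']).as_matrix()
m=(abs(T[...,2])<.024)&(T[...,1]>-.05)&(T[...,1]<.03)&(abs(T[...,0])<.09)
q=T[m]; h=np.histogram(q[:,1],20);print(h[0],h[1].round(4))
print(q.min(0).round(4),q.max(0).round(4),len(q))
save(d,'w2.png')
E
python3 go.py .5746 .133 .2 .088
```

```text
time: 3.35
tool_pos: [0.445, -0.3151, 0.1569]
tool_rot: [-1.57, -0.0, -1.968]
contact_force: [-0.6, 0.4, -2.3]
opening: 0.0498
[  48   32   33   22   22   17 5580 8421   90   47   94   13   90   12
   82   17   49   46    6   85] [-0.0496 -0.0471 -0.0445 -0.0419 -0.0393 -0.0367 -0.0341 -0.0316 -0.029
 -0.0264 -0.0238 -0.0212 -0.0187 -0.0161 -0.0135 -0.0109 -0.0083 -0.0057
 -0.0032 -0.0006  0.002 ]
[-0.0527 -0.0496 -0.024 ] [0.0195 0.002  0.024 ] 14806
t 3.4 pos [ 0.4444 -0.3146  0.1556] shift cm [-46.31  -4.4   -5.3 ] turn [ 0.002 -0.485 -0.001] open 0.0497 F [-0.1  0.4 -2.6]
```

View pics/w2.png

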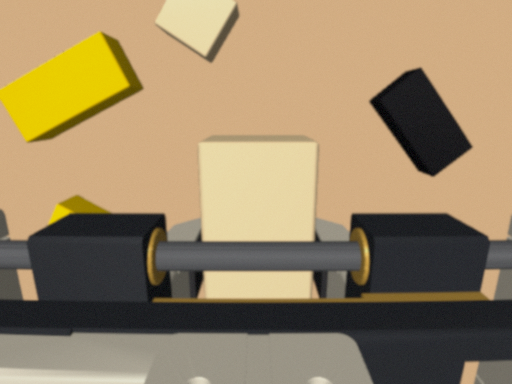

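The held brick's front end is at tool x = -52.7 mm, so its centre sits 2.3 mm toward tool +x, which agrees with the pre-grasp offset. The underside is about 4.5 mm beyond the TCP. Moving over the wall.

```bash
python3 -m pendant '[[[-46.3,-4.4,-5.3,0,-0.485,0,4],[-46.3,-4.4,-5.3,0,-0.485,0,4],[-46.3,-4.4,-5.3,0,-0.485,0,4],[-46.3,-4.4,-5.3,0,-0.485,0,4],[-46.3,-4.4,-5.3,0,-0.485,0,4],[-46.3,-4.4,-5.3,0,-0.485,0,4],[-46.3,-4.4,-5.3,0,-0.485,0,4],[-46.3,-4.4,-5.3,0,-0.485,0,4],[-46.3,-4.4,-5.3,0,-0.485,0,4],[-46.3,-4.4,-5.3,0,-0.485,0,4],[-46.3,-4.4,-5.3,0,-0.485,0,4],[-46.3,-4.4,-5.3,0,-0.485,0,4],[-46.3,-4.4,-5.3,0,-0.485,0,4],[-46.3,-4.4,-5.3,0,-0.485,0,4],[-46.3,-4.4,-5.3,0,-0.485,0,4]]]' 30; python3 - <<'E'
from m import *
from scipy.spatial.transform import Rotation as Ro
d=grab('wrist')
P=cloud(d);s=status.observe()
T=(P-s['tool_pos'])@Ro.from_euler('xyz',s['tool_rot']).as_matrix()
m=(abs(T[...,2])<.024)&(T[...,1]>-.036)&(T[...,1]<-.026)&(abs(T[...,0])<.09)
print('held',T[m].min(0).round(4),T[m].max(0).round(4))
z=P[...,2]
m=(abs(z-.048)<.006)
n,l,st,ce=cv2.connectedComponentsWithStats(m.astype(np.uint8))
for i in range(1,n):
    if st[i,4]>300:
        print(st[i],rect(P,l==i))
        q=P[l==i][:,:2]; th=.088
        ey=np.array([-np.sin(th),np.cos(th)]);ex=np.array([np.cos(th),np.sin(th)])
        print('ymax',np.percentile(q@ey,[0.5,99,99.7,100]).round(4),'x',np.percentile(q@ex,[0.3,1,99,99.7]).round(4))
save(d,'w3.png')
# top view refs in same coords
for n_,c in(('topwall',(.5748,.1338)),('tophs',(.5821,.0475)),('scw',(.5733,.1359)),('schs',(.5807,.0509))):
    print(n_,np.dot(c,ex).round(4),np.dot(c,ey).round(4))
E
python3 go.py .5746 .133 .2 .088
```

```text
time: 4.9
tool_pos: [0.5751, 0.1312, 0.2007]
tool_rot: [-1.571, -0.0, -1.485]
contact_force: [-0.5, -0.1, -2.2]
opening: 0.05
held [-0.0536 -0.0359 -0.024 ] [ 0.0185 -0.026   0.0238]
[ 230   56   53   79 4117] (array([ 0.5645,  0.2094,  0.0491,  0.0716,  0.0501, -1.4874]), 4117)
ymax [0.1232 0.1935 0.1945 0.1947] x [0.5559 0.5564 0.605  0.6054]
topwall 0.5843 0.0828
tophs 0.584 -0.0038
scw 0.583 0.085
schs 0.5829 -0.0003
t 4.95 pos [0.5752 0.1314 0.2008] shift cm [-0.17  0.08 -0.04] turn [-0.    -0.001  0.   ] open 0.0499 F [-1.  -0.1 -1.4]
```

View pics/w3.png

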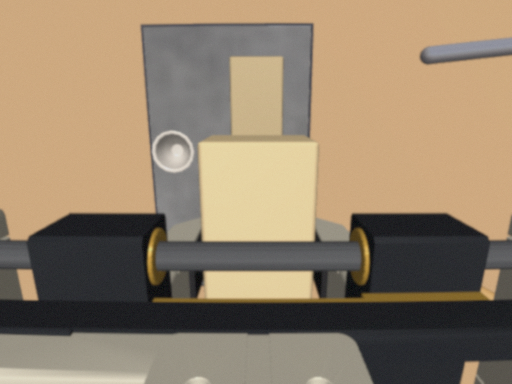

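Wrist view: the wall's +y end is at (256,57), the held brick at (258,140–300) and the dish at (173,152). The three views put the wall centre line at ex≈0.583 and the middle at ey≈0.084. Aligning, then descending to 3 mm above.

```bash
python3 go.py .5734 .1369 .058 .087
```

```text
t 4.95 pos [0.5752 0.1314 0.2008] shift cm [-0.57 14.28 -0.13] turn [-0. -0.  0.] open 0.0499 F [-1.  -0.1 -1.4]
```

```bash
python3 -m pendant '[[[-0.55,2,-0.13,0,0,0,4],[-0.55,5,-0.13,0,0,0,4],[-0.55,8,-0.13,0,0,0,4],[-0.55,10,-0.13,0,0,0,4],[-0.55,12,-0.13,0,0,0,4],[-0.55,13.5,-0.13,0,0,0,4],[-0.55,14.2,-0.13,0,0,0,4],[-0.55,14.3,-0.13,0,0,0,4],[-0.55,14.3,-0.13,0,0,0,4],[-0.55,14.3,-0.13,0,0,0,4]]]' 30; python3 go.py .5734 .1369 .0549 .087; python3 - <<'E'
from m import *
d=grab('scene');save(d,'s2.png')
im=cv2.cvtColor(d['image'],cv2.COLOR_RGB2BGR)[190:280,270:410]
cv2.imwrite('pics/s2c.png',cv2.resize(im,None,fx=5,fy=5,interpolation=cv2.INTER_CUBIC))
d=grab('top')
P=cloud(d)[120:175,115:230];z=P[...,2];th=.087
ey=np.array([-np.sin(th),np.cos(th)]);ex=np.array([np.cos(th),np.sin(th)])
m=(z>.075)&(z<.1)&(d['image'][120:175,115:230,0]>110)
q=P[m][:,:2]; y=q@ey
print(np.histogram(y,np.arange(-.05,.2,.01)), np.percentile(q@ex,[1,50,99]))
im=cv2.cvtColor(d['image'],cv2.COLOR_RGB2BGR)[115:205,110:240]
cv2.imwrite('pics/t2c.png',cv2.resize(im,None,fx=5,fy=5,interpolation=cv2.INTER_CUBIC))
E
```

```text
time: 5.95
tool_pos: [0.574, 0.1377, 0.0587]
tool_rot: [-1.569, -0.0, -1.483]
contact_force: [-0.8, -0.6, -1.3]
opening: 0.0499
t 5.95 pos [0.574  0.1377 0.0587] shift cm [ 0.08  0.38 -0.07] turn [-0.002  0.001  0.   ] open 0.0499 F [-0.8 -0.6 -1.3]
(array([ 0,  0, 49, 73, 74, 76, 73, 13, 78, 76, 74, 21,  0,  0,  0,  0,  0,
        0,  0,  0,  0,  0,  0,  0]), array([-5.0000000e-02, -4.0000000e-02, -3.0000000e-02, -2.0000000e-02,
       -1.0000000e-02,  6.9388939e-18,  1.0000000e-02,  2.0000000e-02,
        3.0000000e-02,  4.0000000e-02,  5.0000000e-02,  6.0000000e-02,
        7.0000000e-02,  8.0000000e-02,  9.0000000e-02,  1.0000000e-01,
        1.1000000e-01,  1.2000000e-01,  1.3000000e-01,  1.4000000e-01,
        1.5000000e-01,  1.6000000e-01,  1.7000000e-01,  1.8000000e-01,
        1.9000000e-01])) [0.56008135 0.58417058 0.60836059]
```

View pics/s2c.png

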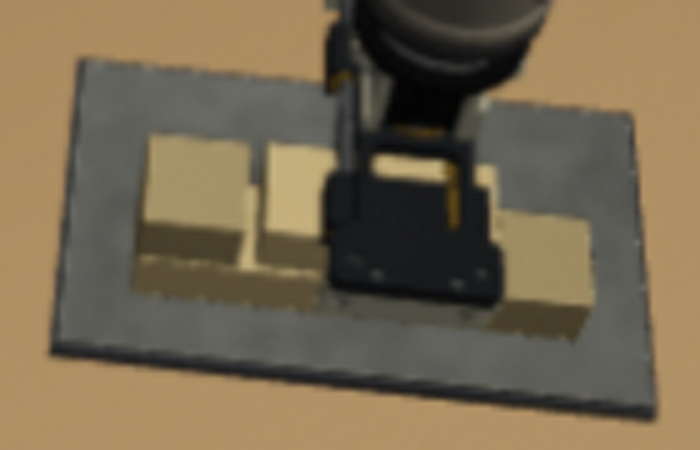

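Scene crop: the held brick (260–330,145–260) hangs just above the lower row, with a small gap to half_set (140–250,135–250). I'll measure the gap numerically.

```bash
python3 - <<'E'
from m import *
th=.087
ey=np.array([-np.sin(th),np.cos(th)]);ex=np.array([np.cos(th),np.sin(th)])
for n in('top','scene'):
    d=grab(n); P=cloud(d); z=P[...,2]; q=P[...,:2]; y=q@ey; x=q@ex
    m=(z>.078)&(z<.095)&(x>.57)&(x<.6)&(y>-.05)&(y<.06)
    ys=np.sort(y[m]); g=np.diff(ys); i=np.argsort(g)[-3:]
    print(n,ys[[0,-1]].round(4),[(ys[k].round(4),ys[k+1].round(4)) for k in i])
    for lo,hi in((-.03,.018),(.034,.05)):
        mm=(z>.078)&(z<.095)&(y>lo)&(y<hi)&(x>.54)&(x<.63)
        print(' x',np.percentile(x[mm],[2,98]).round(4),'z',np.median(z[mm]).round(4))
E
```

```text
top [-0.0284  0.06  ] [(np.float64(0.0156), np.float64(0.0164)), (np.float64(0.0198), np.float64(0.0208)), (np.float64(0.0216), np.float64(0.0288))]
 x [0.5599 0.6079] z 0.0832
 x [0.5604 0.6076] z 0.0868
scene [-0.0242  0.0599] [(np.float64(0.0526), np.float64(0.0542)), (np.float64(0.0573), np.float64(0.059)), (np.float64(0.0248), np.float64(0.0325))]
 x [0.5589 0.608 ] z 0.0842
 x [0.5597 0.6088] z 0.0872
```

Gap is about 7 mm against 5.5 wanted, the faces are flush to under 1 mm, and 3.3 mm of height remains. Nudging 1.2 mm and lowering.

```bash
python3 -m pendant '[[[0.12,0.1,0,0,0,0,4],[0.12,0.2,0,0,0,0,4],[0.12,0.3,0,0,0,0,4],[0.12,0.35,0,0,0,0,4],[0.12,0.38,0,0,0,0,4],[0.12,0.38,0,0,0,0,4]]]' 30; python3 go.py .5734 .1369 .0549 .087
```

```text
time: 6.75
tool_pos: [0.5736, 0.1364, 0.055]
tool_rot: [-1.57, -0.0, -1.483]
contact_force: [-3.2, -0.9, 7.4]
opening: 0.0501
t 6.75 pos [0.5736 0.1364 0.055 ] shift cm [-0.05  0.01 -0.01] turn [-0.     0.001  0.   ] open 0.0501 F [-3.2 -0.9  7.4]
```

Contact is felt (Fz +7 N). Opening, then rising.

```bash
python3 -m pendant '[[[0,0,0,0,0,0,5.3],[0,0,0,0,0,0,6],[0,0,0,0,0,0,7],[0,0,0,0,0,0,8],[0,0,0,0,0,0,8],[0,0,0,0,0,0,8],[0,-1,0,0,0,0,8],[0,-3,0,0,0,0,8],[0,-7,0,0,0,0,8],[0,-11,0,0,0,0,8],[0,-14.5,0,0,0,0,8],[0,-14.5,0,0,0,0,8],[0,-14.5,0,0,0,0,8]]]' 30; python3 go.py .453 -.1645 .18 .602; python3 - <<'E'
from m import *
P=cloud(grab('scene'));z=P[...,2]
Q=P[165:205,215:256];print(rect(Q,(abs(Q[...,2]-.037)<.005)))
E
```

```text
time: 8.05
tool_pos: [0.5737, 0.1366, 0.2002]
tool_rot: [-1.568, -0.0, -1.483]
contact_force: [-0.2, -0.2, -1.1]
opening: 0.0798
t 8.05 pos [0.5737 0.1366 0.2002] shift cm [ 28.93   1.99 -14.68] turn [-0.002 -0.514  0.001] open 0.0798 F [-0.2 -0.2 -1.1]
(array([ 0.4527, -0.1621,  0.0365,  0.0513,  0.0509,  0.5984]), 283)
```

```bash
python3 -m pendant '[[[28.9,2,-14.7,0,-0.514,0,9],[28.9,2,-14.7,0,-0.514,0,9],[28.9,2,-14.7,0,-0.514,0,9],[28.9,2,-14.7,0,-0.514,0,9],[28.9,2,-14.7,0,-0.514,0,9],[28.9,2,-14.7,0,-0.514,0,9],[28.9,2,-14.7,0,-0.514,0,9],[28.9,2,-14.7,0,-0.514,0,9],[28.9,2,-14.7,0,-0.514,0,9],[28.9,2,-14.7,0,-0.514,0,9],[28.9,2,-14.7,0,-0.514,0,9],[28.9,2,-14.7,0,-0.514,0,9],[28.9,2,-14.7,0,-0.514,0,9]]]' 30; python3 - <<'E'
from m import *
from scipy.spatial.transform import Rotation as Ro
d=grab('wrist');P=cloud(d);z=P[...,2]
im=d['image'].astype(int)
s=status.observe();R=Ro.from_euler('xyz',s['tool_rot']).as_matrix()
n,l,st,ce=cv2.connectedComponentsWithStats((abs(z-.037)<.005).astype(np.uint8))
for i in range(1,n):
    if st[i,4]>300:
        r,k=rect(P,l==i); print(st[i,:4],r,im[l==i].mean(0).round(),'tool',((r[:3]-s['tool_pos'])@R).round(4))
# check the wall from above
th=.087
ey=np.array([-np.sin(th),np.cos(th)]);ex=np.array([np.cos(th),np.sin(th)])
for n in('top','scene'):
    d=grab(n);P=cloud(d);z=P[...,2];y=P[...,:2]@ey;x=P[...,:2]@ex
    for nm,lo,hi,zl,zh in(('hs',-.05,.0235,.076,.095),('full',.0235,.16,.076,.095),('wall',-.05,.22,.044,.052)):
        m=(y>lo)&(y<hi)&(x>.54)&(x<.63)&(z>zl)&(z<zh)
        r,k=rect(P,m);print(n,nm,r,'ex',(r[:2]@ex).round(4),'ey',(r[:2]@ey).round(4),'yrange',np.percentile(y[m],[.3,99.7]).round(4))
E
python3 go.py .453 -.1645 .006 .602
```

```text
time: 9.4
tool_pos: [0.4527, -0.1636, 0.1789]
tool_rot: [-1.571, -0.0, -0.967]
contact_force: [0.6, -0.0, -0.9]
opening: 0.0902
[465   9  47  99] [ 0.5615  0.0479  0.037   0.0862  0.0404 -0.8792] [85. 75. 57.] tool [-0.1126  0.1419  0.2097]
[ 74  53 128 109] [ 0.3202 -0.172   0.0372  0.111   0.0507  0.0528] [209. 180.   2.] tool [-0.0684  0.1417 -0.1138]
[  0 151  59  62] [ 0.2627 -0.2983  0.0371  0.0636  0.0518 -0.9237] [205. 173.   1.] tool [ 0.0031  0.1418 -0.2328]
[231 154  53  51] [ 0.4507 -0.1641  0.037   0.05    0.0498  0.6037] [206. 182. 140.] tool [-0.0008  0.1419 -0.0018]
top hs [0.5822 0.0476 0.0836 0.0507 0.05   0.1061] ex 0.5841 ey -0.0032 yrange [-0.028  0.022]
top full [ 0.5747  0.1338  0.0833  0.1122  0.0509 -1.4806] ex 0.5842 ey 0.0834 yrange [0.0274 0.1387]
top wall [ 0.5739  0.1335  0.0473  0.223   0.0498 -1.4851] ex 0.5833 ey 0.0831 yrange [-0.0281  0.1938]
scene hs [0.5811 0.05   0.0841 0.0525 0.048  0.0775] ex 0.5832 ey -0.0007 yrange [-0.0243  0.0234]
scene full [ 0.5745  0.1321  0.084   0.116   0.0532 -1.4912] ex 0.5838 ey 0.0817 yrange [0.0239 0.1382]
scene wall [ 0.5747  0.1357  0.0477  0.2198  0.0529 -1.4674] ex 0.5843 ey 0.0853 yrange [-0.0244  0.195 ]
t 9.55 pos [ 0.4526 -0.164   0.179 ] shift cm [6.00e-02 1.73e+01 1.00e-02] turn [0.    0.001 0.   ] open 0.0901 F [-0.2 -0.3  0.8]
```

The full brick is laid: in the top view its middle is at ey 0.0834 against 0.0831 for the wall, with faces flush and height right (the scene view's pixel split at the joint is coarse). The half brick is centred under the gripper.

```bash
python3 -m pendant '[[[0,4,0,0,0,0,9],[0,8,0,0,0,0,9],[0,12,0,0,0,0,9],[0,15,0,0,0,0,9],[0,17,0,0,0,0,9],[0,17.2,0,0,0,0,9],[0,17.2,0,0,0,0,9],[0,17.2,0,0,0,0,4],[0,17.2,0,0,0,0,4],[0,17.2,0,0,0,0,4],[0,17.2,0,0,0,0,4],[0,17.2,0,0,0,0,4],[0,17.2,0,0,0,0,4],[0,17.2,0,0,0,0,4]]]' 30; python3 go.py .453 -.1645 .006 .602
python3 -m pendant '[[[0,-3,0,0,0,0,4],[0,-7,0,0,0,0,4],[0,-11,0,0,0,0,4],[0,-16,0,0,0,0,4],[0,-19,0,0,0,0,4],[0,-20,0,0,0,0,4],[0,-20,0,0,0,0,4]]]' 30
python3 - <<'E'
from m import *
from scipy.spatial.transform import Rotation as Ro
d=grab('wrist');P=cloud(d);s=status.observe()
T=(P-s['tool_pos'])@Ro.from_euler('xyz',s['tool_rot']).as_matrix()
m=(abs(T[...,2])<.03)&(T[...,1]>-.036)&(T[...,1]<-.026)&(abs(T[...,0])<.06)&(d['image'][...,0]>140)
print('held',np.percentile(T[m],[0,.3,50,99.7],axis=0).round(4),m.sum())
E
python3 go.py .566 .2218 .2 .087
```

```text
time: 10.95
tool_pos: [0.4525, -0.1643, 0.0071]
tool_rot: [-1.571, -0.0, -0.969]
contact_force: [-0.3, 0.8, 3.1]
opening: 0.0496
t 10.95 pos [ 0.4525 -0.1643  0.0071] shift cm [0.04 0.11 0.03] turn [-0.  0.  0.] open 0.0496 F [-0.3  0.8  3.1]
time: 11.65
tool_pos: [0.4528, -0.1644, 0.2075]
tool_rot: [-1.57, -0.002, -0.969]
contact_force: [-0.1, 1.1, -1.1]
opening: 0.0497
held [[-0.0258 -0.0335 -0.0299]
 [-0.0254 -0.033  -0.0256]
 [-0.0129 -0.0314 -0.0007]
 [ 0.0177 -0.0262  0.0282]] 6933
t 11.7 pos [ 0.4521 -0.1641  0.2059] shift cm [-25.35   0.6   31.24] turn [ 0.001  0.515 -0.001] open 0.0498 F [ 1.2  0.2 -0.6]
```

```bash
python3 go.py .5665 .2185 .2 .087; python3 -m pendant '[[[-25,0.6,30.9,0,0.515,0,4],[-25,0.6,30.9,0,0.515,0,4],[-25,0.6,30.9,0,0.515,0,4],[-25,0.6,30.9,0,0.515,0,4],[-25,0.6,30.9,0,0.515,0,4],[-25,0.6,30.9,0,0.515,0,4],[-25,0.6,30.9,0,0.515,0,4],[-25,0.6,30.9,0,0.515,0,4],[-25,0.6,30.9,0,0.515,0,4],[-25,0.6,30.9,0,0.515,0,4],[-25,0.6,30.9,0,0.515,0,4],[-25,0.6,30.9,0,0.515,0,4],[-25,0.6,30.9,0,0.515,0,4]]]' 30;  python3 go.py .5665 .2185 .0585 .087
```

```text
t 11.7 pos [ 0.4521 -0.1641  0.2059] shift cm [-25.05   0.6   31.1 ] turn [ 0.001  0.515 -0.001] open 0.0498 F [ 1.2  0.2 -0.6]
time: 13.0
tool_pos: [0.5654, 0.2154, 0.2005]
tool_rot: [-1.572, -0.0, -1.485]
contact_force: [0.4, -0.7, -0.3]
opening: 0.0496
t 13.0 pos [0.5654 0.2154 0.2005] shift cm [-0.3  14.2   0.15] turn [ 0.001 -0.002  0.   ] open 0.0496 F [ 0.4 -0.7 -0.3]
```

```bash
python3 -m pendant '[[[-0.3,2,0.12,0,0,0,4],[-0.3,5,0.12,0,0,0,4],[-0.3,8,0.12,0,0,0,4],[-0.3,10,0.12,0,0,0,4],[-0.3,12,0.12,0,0,0,4],[-0.3,13.5,0.12,0,0,0,4],[-0.3,14.2,0.12,0,0,0,4],[-0.3,14.2,0.12,0,0,0,4],[-0.3,14.2,0.12,0,0,0,4]]]' 30; python3 go.py .5665 .2185 .0551 .087; python3 - <<'E'
from m import *
th=.087
ey=np.array([-np.sin(th),np.cos(th)]);ex=np.array([np.cos(th),np.sin(th)])
for n in('top','scene','wrist'):
    d=grab(n); P=cloud(d); z=P[...,2]; q=P[...,:2]; y=q@ey; x=q@ex
    m=(z>.078)&(z<.095)&(x>.573)&(x<.595)&(y>.12)&(y<.22)
    ys=np.sort(y[m]); g=np.diff(ys); i=np.argsort(g)[-2:]
    print(n,ys[[0,-1]].round(4),[(ys[k].round(4),ys[k+1].round(4)) for k in i])
    m=(z>.008)&(z<.06)&(x>.57)&(x<.6)&(y>.16)&(y<.25)
    for v in (.014,.02,.03,.04): 
        k=m&(abs(z-v)<.005); print('  z',v, np.percentile(y[k],[0,50,100]).round(4) if k.any() else '')
    im=cv2.cvtColor(d['image'],cv2.COLOR_RGB2BGR)
    if n=='scene': A=cv2.resize(im[200:275,275:405],(650,375),interpolation=cv2.INTER_CUBIC)
cv2.imwrite('pics/p2.png',A)
E
```

```text
time: 13.9
tool_pos: [0.567, 0.2196, 0.0597]
tool_rot: [-1.57, 0.0, -1.484]
contact_force: [1.5, -0.4, -1.5]
opening: 0.0497
t 13.9 pos [0.567  0.2196 0.0597] shift cm [ 0.1   0.46 -0.06] turn [-0.001 -0.001 -0.   ] open 0.0497 F [ 1.5 -0.4 -1.5]
top [0.1201 0.1638] [(np.float64(0.1398), np.float64(0.1433)), (np.float64(0.1525), np.float64(0.1622))]
  z 0.014 
  z 0.02 
  z 0.03 
  z 0.04 
scene [0.121  0.1464] [(np.float64(0.1333), np.float64(0.1353)), (np.float64(0.1383), np.float64(0.1444))]
  z 0.014 
  z 0.02 
  z 0.03 
  z 0.04 
wrist [0.1514 0.1953] [(np.float64(0.1795), np.float64(0.1796)), (np.float64(0.1658), np.float64(0.1795))]
  z 0.014 [0.1948 0.2141 0.2325]
  z 0.02 [0.1948 0.1951 0.2295]
  z 0.03 [0.1947 0.1951 0.1954]
  z 0.04 [0.1948 0.1951 0.1956]
```

View pics/p2.png

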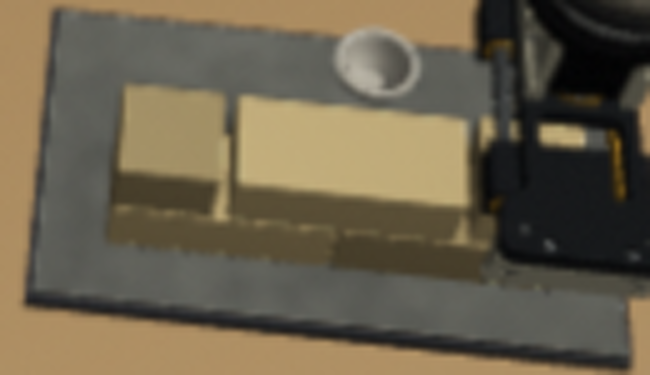

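Scene crop: the full brick (235–468,95–235) lies flush and the dish is untouched. The held half is just right of it, with a small joint visible at (480,140). In the wrist view its outer end is at 0.1953 against 0.195 for the wall's end, so it is flush. Lowering.

```bash
python3 -m pendant '[[[0,0.1,-0.05,0,0,0,4],[0,0.2,-0.05,0,0,0,4],[0,0.3,-0.05,0,0,0,4],[0,0.4,-0.05,0,0,0,4],[0,0.45,-0.05,0,0,0,4],[0,0.48,-0.05,0,0,0,4],[0,0.48,-0.05,0,0,0,4]]]' 30; python3 go.py .5665 .2185 .0551 .087
```

```text
time: 14.75
tool_pos: [0.566, 0.2198, 0.0551]
tool_rot: [-1.57, -0.0, -1.484]
contact_force: [-3.0, -1.8, 7.1]
opening: 0.0497
t 14.75 pos [0.566  0.2198 0.0551] shift cm [0.14 0.   0.04] turn [-0.  0.  0.] open 0.0497 F [-3.  -1.8  7.1]
```

```bash
python3 -m pendant '[[[0,0,0,0,0,0,5.3],[0,0,0,0,0,0,6],[0,0,0,0,0,0,7],[0,0,0,0,0,0,8],[0,0,0,0,0,0,8],[0,0,0,0,0,0,8],[0,-1,0,0,0,0,8],[0,-3,0,0,0,0,8],[0,-7,0,0,0,0,8],[0,-11,0,0,0,0,8],[2,-14.5,0,0,0,0,8],[6,-14.5,-4,0,0,0,8],[10,-14.5,-8,0,0,0,8],[14,-14.5,-12,0,0,0,8],[18,-14.5,-15,0,0,0,8],[22,-14.5,-15,0,0,0,8],[26,-14.5,-15,0,0,0,8],[28,-14.5,-15,0,0,0,8],[28,-14.5,-15,0,0,0,8]]]' 30; python3 - <<'E'
from m import *
th=.087
ey=np.array([-np.sin(th),np.cos(th)]);ex=np.array([np.cos(th),np.sin(th)])
for n in('top','scene'):
    d=grab(n);P=cloud(d);z=P[...,2];y=P[...,:2]@ey;x=P[...,:2]@ex
    m=(z>.076)&(z<.095)&(x>.57)&(x<.6)&(y>-.05)&(y<.22)
    ys=np.sort(y[m]);i=np.sort(np.argsort(np.diff(ys))[-2:])
    c=[-.05,(ys[i[0]]+ys[i[0]+1])/2,(ys[i[1]]+ys[i[1]+1])/2,.22]
    print(n,'gaps',[(ys[k].round(4),ys[k+1].round(4)) for k in i])
    for nm,lo,hi in zip(('hs','full','half'),c,c[1:]):
        m=(y>lo)&(y<hi)&(x>.54)&(x<.63)&(z>.076)&(z<.095)
        r,k=rect(P,m);print(nm,r,'ex',(r[:2]@ex).round(4),'ey',(r[:2]@ey).round(4),'yr',np.percentile(y[m],[.3,99.7]).round(4),'zsd',P[m][:,2].std().round(4))
    im=cv2.cvtColor(d['image'],cv2.COLOR_RGB2BGR)
    if n=='top':B=cv2.resize(im[120:205,110:240],(650,425),interpolation=cv2.INTER_CUBIC)
cv2.imwrite('pics/fin.png',B)
E
```

```text
time: 16.65
tool_pos: [0.4412, -0.0746, 0.2]
tool_rot: [-1.569, -0.001, -1.488]
contact_force: [0.5, 0.2, 0.2]
opening: 0.0798
top gaps [(np.float64(0.0217), np.float64(0.0272)), (np.float64(0.1395), np.float64(0.1436))]
hs [0.5813 0.0557 0.0834 0.0498 0.0341 0.0676] ex 0.5839 ey 0.005 yr [-0.0115  0.0216] zsd 0.0018
full [ 0.5746  0.1336  0.0833  0.1126  0.051  -1.4884] ex 0.584 ey 0.0832 yr [0.0272 0.1387] zsd 0.002
half [ 0.5672  0.2189  0.0831  0.0504  0.0503 -1.4803] ex 0.5841 ey 0.1688 yr [0.1437 0.1938] zsd 0.002
scene gaps [(np.float64(0.0248), np.float64(0.0314)), (np.float64(0.1379), np.float64(0.1447))]
hs [0.5804 0.0506 0.084  0.0516 0.0496 0.1184] ex 0.5826 ey -0.0 yr [-0.0243  0.0253] zsd 0.0022
full [ 0.5743  0.1362  0.0839  0.1091  0.0523 -1.4859] ex 0.584 ey 0.0858 yr [0.0314 0.1384] zsd 0.0021
half [0.5666 0.2202 0.0835 0.0525 0.051  0.1009] ex 0.5836 ey 0.1701 yr [0.1448 0.1953] zsd 0.0022
```

View pics/fin.png

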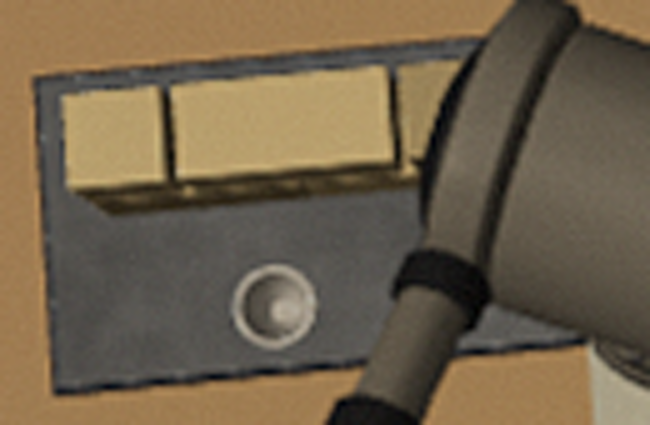

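The row is complete: half (65–163,90–187), full (172–393,70–180) and half_set (400+) stand flush and square with even joints. The half's outer end is at 0.1938, matching the wall end measured before (0.1938 top, 0.195 scene and wrist). The tool is clear of everything.

```bash
python3 -c "
from cell import robot; print(robot.hand_in())"
```

```text
the job is handed in; nothing more can be done
None
```

The upper row is finished and handed in at about 17 s on the robot's clock. I laid the full brick over the joint, closed the row with the half brick, and set both down on felt contact (about 7 N).

- **Full brick:** its middle is within about 1 mm of the joint, with the top view giving 0.0832 m against 0.0831 m for the wall centre.
- **Half brick:** its outer end is within about 1 mm of the wall's end (0.1938 m in the top view, 0.195 m in the scene view).
- **Flush, square and flat:** both bricks are flush with the long faces to about 1 mm. They are square within 0.01–0.02 rad, and their tops are at 83–84 mm.
- **Laid bricks and dish:** half_set measured in place in the scene view, and the lower row was unmoved after the full brick went in. I did not measure the lower row again at the end. The dish looked untouched in the last picture.
- **Charcoal and steel blocks:** I did not measure these again at the end; the arm passed well clear of both.
- **Disagreements:** the cameras differ by 1–4 mm from one another, within their calibration. The final top-view reading of half_set was partly hidden by the arm.

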